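# Bring the hall calendar's weekday wheel to the rest day

## Robot

A 6-joint arm with a two-finger parallel gripper is mounted at the origin on the work surface. World frame = base frame: x ahead of the robot, y to its left, z up, the work surface at z = 0. Lengths are in m, angles in rad, forces in N, time in s.
With the tool pointing down it reaches from about 0.35 to 0.95 m from the base axis. Payload 17.4 kg.
Tool frame: the origin (TCP) lies at the very end of the fingers, on their centre line; the grasp point (between the pads) lies 19 mm behind it; z points along the fingers, y is the line along which they close (so a half turn about z gives the same grasp; the last joint's range is limited). The gripper opens to 93 mm and grips with 3 to 60 N. Pads are 15 mm wide; open, the fingers measure 128 mm over their backs; the gripper's body (75 mm by 188 mm) begins 65 mm behind the grasp point.
Start: joints at [1.094, 0.116, 1.442, -0, 1.584, -0.038], TCP at [0.287, 0.611, 0.219] pointing down, gripper open.
Joint ranges: [-2.83, 2.83], [-0.83, 2.19], [0.07, 2.5], [-1.14, 4.28], [0.01, 3], [-2.97, 2.97]. Speed limits (rad/s): [1.89, 1.89, 2.22, 3.14, 3.14, 3.14].

## Interface

Orientations are given as [roll, pitch, yaw] about the fixed x, y, z axes, in that order (R = Rz(yaw) Ry(pitch) Rx(roll)).
In Python, from cell import bot, capture, get_calibration, close_job gives the robot as it stands.
- The arm moves only by the tool carry_out, never from a script. Its argument "targets" is a list that holds one entry, the list of rows, each a list of 7 numbers: the gripper command: -1 is shut, 1 is fully open, values between are in proportion, then the shift along the world's x, y, z normalised to -1 to 1, where 1 is 250 mm, then the turn, a rotation vector about the world's x, y, z normalised to -1 to 1, where 1 is pi rad. A call has 1 to 12 rows; each row is the pose to reach, as a shift and turn from the pose commanded when the call began, turning the shorter way round; what a row does not reach only later rows make up. A row lasts 1/10 s, in which the tool goes at most 50 mm and 8.59 degrees, less where a joint would pass 70% of its speed; a pose out of reach is approached as far as the arm can. A call with a number of a shift or a turn outside -1 to 1 is refused whole. A call with a gripper value outside its range is refused whole. The fingers move at their own pace and stop on an object; the grip force is fixed at half the most. Time passes only in rows, so rows that repeat a pose let the fingers close. It gives the time, the measured TCP pose, the force, the opening and the grip force at its end, in the units of the state.
- bot.sense(): the state, without advancing time (a new reading comes with each control period).
- capture(name): name is "scene" or "top"; returns the picture (384x512x3 uint8, red, green, blue); there is no depth.
- get_calibration(name): a dict with "camera_matrix" (3x3 intrinsics, pixels), "R" (3x3) and "t" (3): a world point X has camera coordinates R X + t. Camera axes: x right, y down, z forward; pixel columns grow to the right and rows downward; lengths in m; the calibration is good to about 2 mm. A picture is of the moment at which its call begins. get_calibration takes no time and is no camera call.
- close_job(): hands the job in; it is judged then, once.
The state is a dict: "time_s": time; "joints": joint angles; "joint_vel": joint speeds; "joint_efforts": joint torques, N m; "ee_pos": TCP position; "orientation": TCP orientation; "wrist_force": force on the tool from outside, world axes, zero at the start; "moment": the same for the moment, N m; "gripper_width": finger opening in m; "finger_force": force on a finger pad.
Only numpy, scipy, OpenCV 4.12 (cv2) and the standard library are available. Lean on these libraries where they do the work, as an engineer would, in place of code of your own. Each camera call takes 0.05 s, during which the arm holds its last target. There are 200 camera calls.

## Task

The perpetual calendar on the hall bench is a few days behind. With a light fingertip on the ribs of its weekday wheel (the seven-faced wheel at one end), flick it forward, over the top towards the side with the brass pointers, click by click and with a short pause at the last click before the rest day, until the rest-day face, the one with the large round disc, sits in line with the pointers. Do not run past that face, and leave the other wheels and everything else on the bench as they are.

Things in the scene. Friction and masses are not known exactly. Their poses are not given: they have to be found in the camera images.
- calendar: Wooden perpetual calendar fixed to the bench: base 124 mm deep (x), 244 mm long (y), 18 mm high, a 96 mm high cheek at each end, brass axle along y 72 mm above the bench. Origin: centre of its underside; +x is the reader's side. Four maple wheels, 38 mm wide with 16 mm gaps, tip radius 50 mm, in order from -y to +y: weekday (7 faces), date tens (8), date units (10), month (12).
- pointer (a point): Tip of the thin brass pointer on the cheek beside the weekday wheel, 40 mm from the axle, leaning 26 deg from the vertical towards +x: it marks the reading line. The other cheek has the same pointer.
- weekday_hub (a point): Centre of the weekday wheel, on the axle, 85 mm from the calendar's middle towards its -y end. Seven flat faces 36 mm from the axle (corners 40 mm); between neighbouring faces stands a round-tipped finger rib 8 mm thick, 38 mm wide, its round centred 46 mm and its tip 50 mm from the axle. At every click a rib stands straight up; the face just in front of it sits at the pointers.
- rest_face (a point): Middle of the rest-day face of the weekday wheel, on its round inlaid walnut disc 22 mm across, 38 mm from the axle. Rolling forward, the faces come to the pointers in the order one, two, three, four dots, a bar (five), a bar and a dot (six), then the disc.
- weekday (a joint): Turn of the weekday wheel (rad); grows as its top rolls forward, to the calendar's +x. 0 = rest-day face at the pointers. Clicks are 0.8976 rad apart; a spring roller pulls it to the nearest click and finishes a push past half-way once the wheel is free. About 2 N along the rim starts it. It starts two, three or four clicks short (-1.80, -2.69, -3.59); rarely it balances half-way, until nudged.
- tens (a joint): Turn of the date-tens wheel, next to the weekday wheel (rad, starts at about 0, to be left there).
- units (a joint): Turn of the date-units wheel (rad, starts at about 0, to be left there).
- month (a joint): Turn of the month wheel (rad, starts at about 0, to be left there).
- jar: Loose glass jar with a steel screw lid, 90 mm across, 130 mm high; origin at the centre of its underside. A bystander.
- bowl: Loose stainless dog bowl, 150 mm across, 55 mm high; origin at the centre of its underside. A bystander.
- bikelight: Loose yellow bike light on a black foot, 90 mm long (x), 35 mm wide, 52 mm high; origin under its foot. A bystander.
- stretcher: Loose wooden shoe stretcher, about 240 mm long (x), 70 mm wide, 50 mm high; origin under its middle. A bystander.

How it is judged:
By the outcome, as a careful person would: the job done as asked, in the order asked, and still so for the second after the job is handed in, with the robot touching nothing.
It also fails if it takes over 51 s, if anything falls off the work surface, if the arm or the gripper's body presses on something with over 40 N, if the wrist force passes 120 N, or if a joint passes its speed limit or range.

## Working session

There is one attempt and no reset: what is moved stays moved. The work goes in short steps, Python scripts to look and compute and a tool call to move; the robot and the scene stay as the last step left them, time stands still between calls to the robot, and variables do not carry over. Pictures are saved under pics/ and viewed, at most 10 in all, crops included, and the job is handed in when it is done.

Besides the shell and the picture viewer there is one more tool, called after "Call:" as a command line: name --argument value ..., lists and objects as JSON in quotes. carry_out: Moves the arm, as the interface text tells. Scaled input: -1 to 1 covers 250 mm each way for a shift and pi rad each way for a turn. Its arguments: {"type":"object","properties":{"targets":{"type":"array","items":{"type":"array","items":{"type":"array","items":{"type":"number","minimum":-1,"maximum":1}}}}},"required":["targets"]}

```bash
mkdir -p pics; python3 - <<'E'
from cell import bot,capture,get_calibration
import cv2
for n in("scene","top"):
    cv2.imwrite(f"pics/{n}0.png",cv2.resize(capture(n)[:,:,::-1],(800,600),interpolation=cv2.INTER_CUBIC))
    c=get_calibration(n);print(n,c["camera_matrix"],c["R"],c["t"])
print(bot.sense())
E
```

```text
scene [[469.21106746   0.         257.66218626]
 [  0.         469.21106746 198.01654118]
 [  0.           0.           1.        ]] [[ 0.74333491  0.66862027  0.02000348]
 [ 0.39914838 -0.4193573  -0.81536496]
 [-0.53678094  0.6140736  -0.57860162]] [-0.43129187 -0.17380282  1.85971359]
top [[497.3307905    0.         253.18644437]
 [  0.         497.3307905  195.89972804]
 [  0.           0.           1.        ]] [[-1.48502459e-02 -9.99889369e-01  8.48659869e-04]
 [-9.98429021e-01  1.47826853e-02 -5.40459191e-02]
 [ 5.40273945e-02 -1.64992183e-03 -9.98538091e-01]] [-0.00670189  0.59091653  1.96786907]
{'time_s': 0.1, 'joints': array([ 1.09418731e+00,  1.16451721e-01,  1.44219330e+00, -4.96316924e-06,
        1.58398574e+00, -3.77606173e-02]), 'joint_vel': array([-0.000974  , -0.00021555, -0.00050275,  0.00010075,  0.00080934,
       -0.00184741]), 'joint_efforts': array([ 3.72431794e-03, -7.22880864e+01, -6.23867798e+01,  7.80099817e-02,
        2.27797288e-02, -2.89280945e-05]), 'ee_pos': array([0.2867099 , 0.61088778, 0.21797297]), 'orientation': array([-3.14055510e+00, -3.42307962e-05,  2.70274417e+00]), 'wrist_force': array([-0.09721811, -0.12640697, -0.17241579]), 'moment': array([0.00606241, 0.02849007, 0.02706814]), 'finger_force': 0.0, 'gripper_width': 0.09315213034975289}
```

View pics/scene0.png

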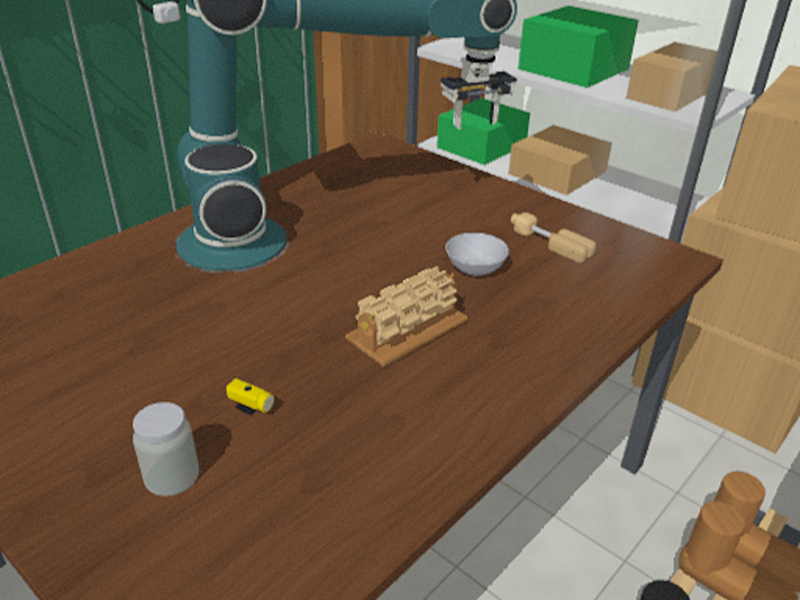

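View pics/top0.png

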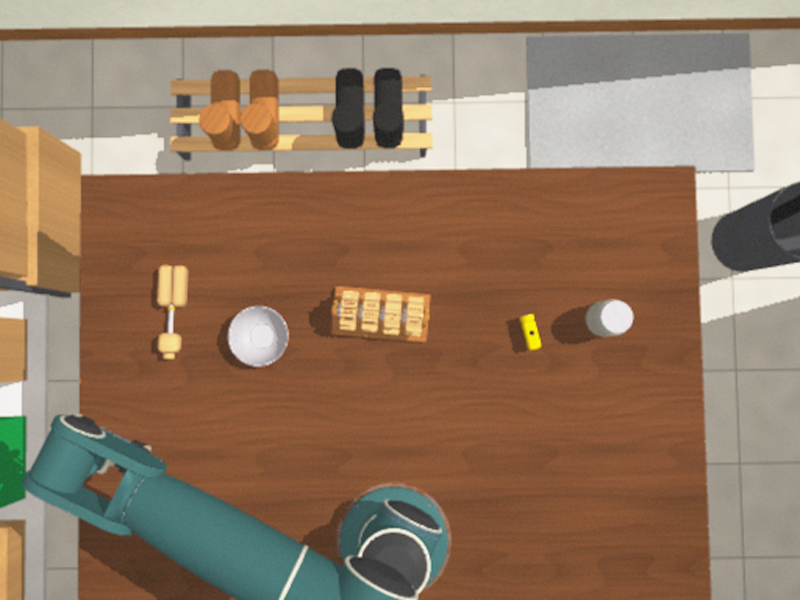

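The scene view shows the calendar at about (407,315) of the 800x600 picture. In the top view it lies at (382,314), nearly along y, with the bowl to its left and the bike light to its right. Next I'll crop closer to find the pointers and the weekday end.

```bash
python3 - <<'E'
from cell import capture
import cv2,numpy as np
s=capture("scene")[:,:,::-1];t=capture("top")[:,:,::-1]
a=cv2.resize(s[165:235,218:302],(800,600),interpolation=cv2.INTER_CUBIC)[:, :]
b=cv2.resize(t[178:224,206:282],(800,484),interpolation=cv2.INTER_CUBIC)
cv2.imwrite("pics/sc1.png",a);cv2.imwrite("pics/tc1.png",b)
E
```

```text
(no output)
```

View pics/sc1.png

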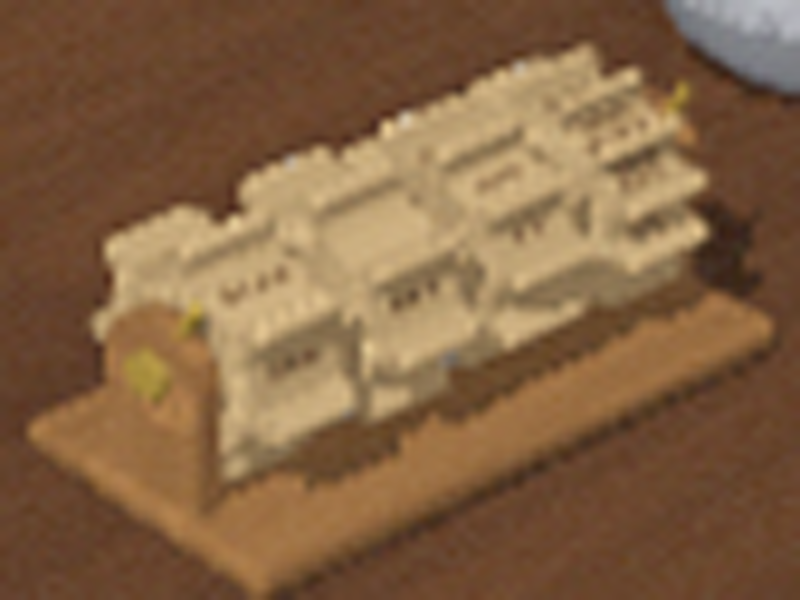

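View pics/tc1.png

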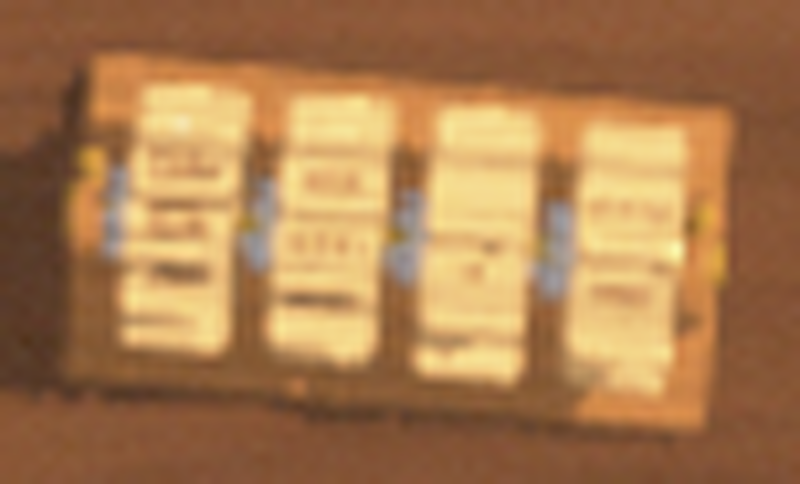

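The crop shows pointers on the far (+x) side, so the weekday wheel is at the near end (right in the top view). Its face at the pointer (scene crop (255,285)) has four dots. The face in front of it (295,360) has three, and the one behind is a bar, so it needs three clicks. Next is the pose.

```bash
cat > h.py <<'E'
import numpy as np
from cell import get_calibration
C={n:get_calibration(n) for n in("scene","top")}
def ray(n,p,z):
    c=C[n];R,t=c["R"],c["t"];o=-R.T@t
    d=R.T@np.linalg.inv(c["camera_matrix"])@np.r_[p,1.]
    return o+d*(z-o[2])/d[2]
def proj(n,X):
    c=C[n];q=c["camera_matrix"]@(c["R"]@X+c["t"]);return q[:2]/q[2]
T=lambda u,v:(206+(u+.5)/10.526-.5,178+(v+.5)/10.526-.5)
S=lambda u,v:(218+(u+.5)/9.524-.5,165+(v+.5)/8.571-.5)
E
python3 - <<'E'
from h import *
P=[ray("top",T(*p),.018)[:2] for p in((92,55),(733,105),(703,430),(65,385))]
TL,TR,BR,BL=P
print("top",np.round(P,4),[round(float(np.linalg.norm(a-b)),4) for a,b in((TL,TR),(TR,BR),(BR,BL),(BL,TL))])
Q=[ray("scene",S(*p),.018)[:2] for p in((775,325),(262,578),(30,430))]
print("scene",np.round(Q,4),[round(float(np.linalg.norm(a-b)),4) for a,b in((Q[0],Q[1]),(Q[1],Q[2]))])
for c in (sum(P)/4,(Q[0]+Q[2])/2): print("ctr",c.round(4))
e=(TL-TR)+(BL-BR);yaw=-np.arctan2(e[0],e[1]);print("yaw",yaw, -np.arctan2(*(Q[0]-Q[1])))
print("pointers top z.108",ray("top",T(703,213),.108).round(4),ray("top",T(92,160),.108).round(4))
print("pointers scene",ray("scene",S(198,312),.108).round(4),ray("scene",S(683,90),.108).round(4))
# weekday wheel extents, top rib row
for p in((582,262),(685,262)): print("rib?",ray("top",T(*p),.12).round(4))
c=(sum(P)/4+(Q[0]+Q[2])/2)/2;a=np.array([np.cos(yaw),np.sin(yaw)]);b=np.array([-a[1],a[0]])
print("hub",(c-.085*b).round(4),"ptr",(c+.0175*a-.106*b).round(4))
E
```

```text
top [[ 0.6454  0.139 ]
 [ 0.6228 -0.1037]
 [ 0.5    -0.0902]
 [ 0.5205  0.1505]] [0.2437, 0.1236, 0.2416, 0.1254]
scene [[ 0.6484  0.1318]
 [ 0.6232 -0.1066]
 [ 0.5059 -0.0968]] [0.2397, 0.1177]
ctr [0.5722 0.0239]
ctr [0.5772 0.0175]
yaw -0.08903193582373725 -0.1051378299411535
pointers top z.108 [ 0.5775 -0.088   0.108 ] [0.6    0.1325 0.108 ]
pointers scene [ 0.5814 -0.0925  0.108 ] [0.6016 0.1295 0.108 ]
rib? [ 0.56   -0.0438  0.12  ]
rib? [ 0.5594 -0.0808  0.12  ]
hub [ 0.5671 -0.064 ] ptr [ 0.5827 -0.0865]
```

Call:
carry_out --targets '[[[-1, 0.4, -1, 0, 0, 0, 0.11], [-1, 0.4, -1, 0, 0, 0, 0.11], [-1, 0.4, -1, 0, 0, 0, 0.11], [-1, 0.4, -1, 0, 0, 0, 0.11], [-1, 0.4, -1, 0, 0, 0, 0.11], [-1, 0.4, -1, 0, 0, 0, 0.11], [-1, 0.4, -1, 0, 0, 0, 0.11], [-1, 0.4, -1, 0, 0, 0, 0.11]]]'

```text
time_s: 1.0
ee_pos: [0.3869, 0.361, 0.2188]
orientation: [3.141, 0.0, 3.047]
wrist_force: [0.5, 0.9, 0.6]
gripper_width: 0.0332
finger_force: 0.0
```

Call:
carry_out --targets '[[[-1, 0.4, -1, 0, 0, 0, 0], [-1, 0.4, -1, 0, 0, 0, 0], [-1, 0.4, -1, 0, 0, 0, 0], [-1, 0.4, -1, 0, 0, 0, 0], [-1, 0.4, -1, 0, 0, 0, 0], [-1, 0.4, -1, 0, 0, 0, 0], [-1, 0.4, -1, 0, 0, 0, 0], [-1, 0.4, -1, 0, 0, 0, 0]]]'

```text
time_s: 1.8
ee_pos: [0.4868, 0.1119, 0.2184]
orientation: [3.141, -0.001, 3.049]
wrist_force: [-0.4, 0.7, 0.4]
gripper_width: 0.0003
finger_force: 0.0
```

Call:
carry_out --targets '[[[-1, 0.233, -0.682, 0, 0, 0, 0], [-1, 0.233, -0.682, 0, 0, 0, 0], [-1, 0.233, -0.682, 0, 0, 0, 0], [-1, 0.233, -0.682, 0, 0, 0, 0], [-1, 0.233, -0.682, 0, 0, 0, 0], [-1, 0.233, -0.682, -0.12, 0, 0, 0], [-1, 0.233, -0.682, -0.234, 0, 0, 0], [-1, 0.233, -0.682, -0.234, 0, 0, 0], [-1, 0.233, -0.682, -0.234, 0, 0, 0], [-1, 0.233, -0.682, -0.234, 0, 0, 0]]]'

```text
time_s: 2.8
ee_pos: [0.5457, -0.0586, 0.162]
orientation: [-3.142, 0.002, 3.05]
wrist_force: [0.3, 0.1, 0.9]
gripper_width: 0.0001
finger_force: 0.0
```

```bash
python3 - <<'E'
from cell import bot,capture
import cv2
from h import *
s=capture("scene")[:,:,::-1]
cv2.imwrite("pics/sc2.png",cv2.resize(s[145:235,205:313],(800,600),interpolation=cv2.INTER_CUBIC))
st=bot.sense();p=st["ee_pos"];print(p,st["wrist_force"]);u=proj("scene",p);print((u-[205,145])*[800/108,600/90])
E
```

```text
[ 0.5456864  -0.05881349  0.16201429] [-0.02736341 -0.90763805 -0.1404038 ]
[240.73784604 215.36331999]
```

View pics/sc2.png

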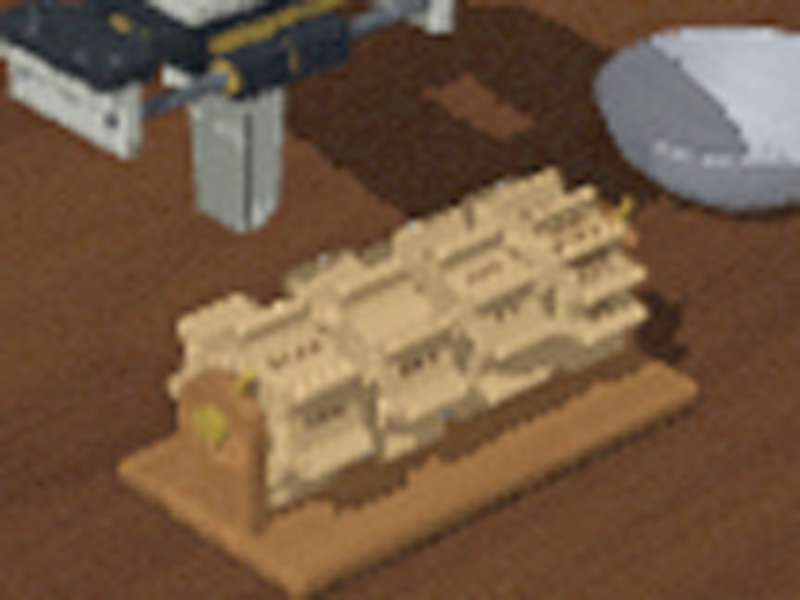

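The picture shows the closed fingertip at (240,220), just behind and above the weekday wheel. The face with four dots at (297,355) is still at the pointer. Next I'll lower in behind the upright rib and push slowly.

Call:
carry_out --targets '[[[-1, 0, 0, -0.1, 0, 0, 0], [-1, 0, 0, -0.15, 0, 0, 0], [-1, 0, 0, -0.19, 0, 0, 0], [-1, 0, 0, -0.19, 0, 0, 0], [-1, 0.01, 0, -0.19, 0, 0, 0], [-1, 0.02, -0.001, -0.19, 0, 0, 0], [-1, 0.03, -0.002, -0.19, 0, 0, 0]]]'

```text
time_s: 3.55
ee_pos: [0.5531, -0.06, 0.1134]
orientation: [-3.142, 0.001, 3.048]
wrist_force: [-1.9, -0.4, 2.2]
gripper_width: 0.0004
finger_force: 1.1
```

Call:
carry_out --targets '[[[-1, 0.01, -0.001, 0, 0, 0, 0], [-1, 0.02, -0.002, 0, 0, 0, 0], [-1, 0.03, -0.003, 0, 0, 0, 0], [-1, 0.04, -0.004, 0, 0, 0, 0], [-1, 0.04, -0.004, 0, 0, 0, 0]]]'

```text
time_s: 4.05
ee_pos: [0.5628, -0.061, 0.1125]
orientation: [-3.142, -0.0, 3.048]
wrist_force: [-0.1, 0.4, 1.1]
gripper_width: 0.0006
finger_force: 0.4
```

Call:
carry_out --targets '[[[-1, 0.01, -0.001, 0.004, 0, 0, 0], [-1, 0.02, -0.002, 0.005, 0, 0, 0], [-1, 0.03, -0.003, 0.005, 0, 0, 0], [-1, 0.04, -0.004, 0.005, 0, 0, 0]]]'

```text
time_s: 4.45
ee_pos: [0.5728, -0.062, 0.1139]
orientation: [-3.142, 0.0, 3.048]
wrist_force: [0.3, 0.5, 0.3]
gripper_width: 0.0002
finger_force: 0.1
```

Call:
carry_out --targets '[[[-1, 0.007, -0.001, 0, 0, 0, 0], [-1, 0.014, -0.001, 0, 0, 0, 0], [-1, 0.021, -0.002, 0, 0, 0, 0], [-1, 0.021, -0.002, 0, 0, 0, 0]]]'

```text
time_s: 4.85
ee_pos: [0.578, -0.0624, 0.1139]
orientation: [3.142, 0.0, 3.048]
wrist_force: [0.0, 0.2, -0.7]
gripper_width: 0.0006
finger_force: 0.5
```

```bash
python3 - <<'E'
from cell import bot,capture
import cv2
s=capture("scene")[:,:,::-1]
cv2.imwrite("pics/sc3.png",cv2.resize(s[145:235,205:313],(800,600),interpolation=cv2.INTER_CUBIC))
E
```

```text
(no output)
```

View pics/sc3.png

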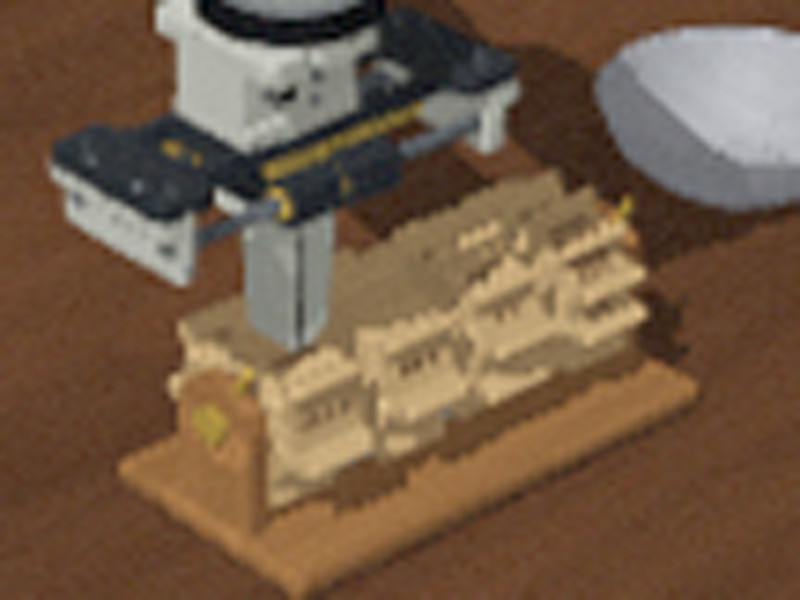

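The fingertip is at (290,345) in the slot. The face in front (330,405) now shows the wider row of four dots, so one click is done. Lift, go back and repeat.

Call:
carry_out --targets '[[[-1, 0, 0, 0.1, 0, 0, 0], [-1, 0, 0, 0.17, 0, 0, 0], [-1, -0.07, 0.008, 0.17, 0, 0, 0], [-1, -0.132, 0.015, 0.17, 0, 0, 0], [-1, -0.132, 0.015, 0.17, 0, 0, 0], [-1, -0.132, 0.015, 0.17, 0, 0, 0]]]'

```text
time_s: 5.5
ee_pos: [0.5452, -0.0587, 0.157]
orientation: [-3.142, 0.001, 3.048]
wrist_force: [0.1, 0.3, 0.5]
gripper_width: 0.0006
finger_force: 0.0
```

```bash
python3 - <<'E'
from cell import bot,capture
import cv2
s=capture("scene")[:,:,::-1]
cv2.imwrite("pics/sc4.png",cv2.resize(s[165:235,218:302],(800,600),interpolation=cv2.INTER_CUBIC))
E
```

```text
(no output)
```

View pics/sc4.png

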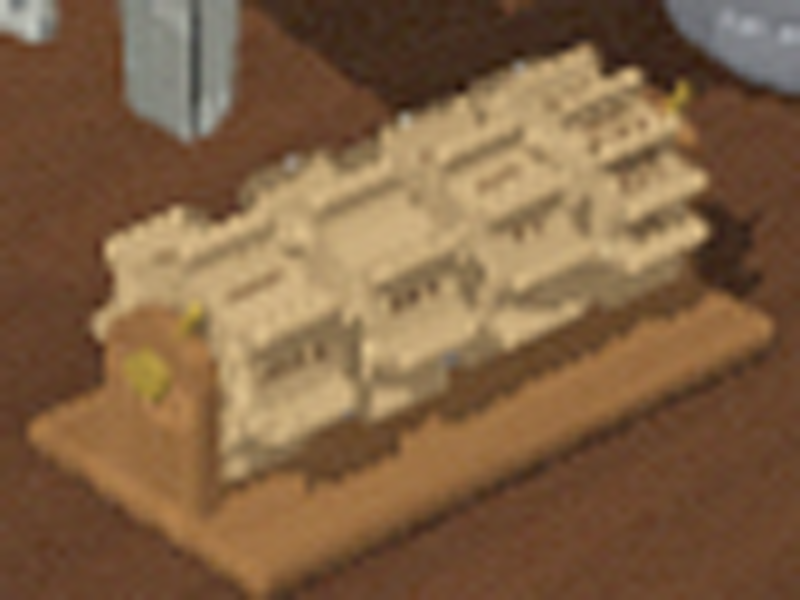

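The bar (five) is now at the pointers (255,285), with four dots in front. The other wheels are unchanged. Second click:

Call:
carry_out --targets '[[[-1, 0, 0, -0.1, 0, 0, 0], [-1, 0, 0, -0.172, 0, 0, 0], [-1, 0, 0, -0.172, 0, 0, 0], [-1, 0.01, -0.001, -0.172, 0, 0, 0], [-1, 0.02, -0.002, -0.172, 0, 0, 0], [-1, 0.03, -0.003, -0.172, 0, 0, 0], [-1, 0.04, -0.004, -0.172, 0, 0, 0], [-1, 0.05, -0.005, -0.172, 0, 0, 0], [-1, 0.06, -0.006, -0.172, 0, 0, 0], [-1, 0.07, -0.007, -0.172, 0, 0, 0]]]'

```text
time_s: 6.55
ee_pos: [0.5625, -0.0605, 0.1134]
orientation: [-3.142, 0.0, 3.048]
wrist_force: [-1.4, 0.0, 0.2]
gripper_width: 0.0003
finger_force: 0.6
```

Call:
carry_out --targets '[[[-1, 0.01, -0.001, 0, 0, 0, 0], [-1, 0.02, -0.002, 0, 0, 0, 0], [-1, 0.03, -0.003, 0, 0, 0, 0], [-1, 0.04, -0.004, 0, 0, 0, 0], [-1, 0.05, -0.005, 0, 0, 0, 0], [-1, 0.06, -0.006, 0, 0, 0, 0], [-1, 0.061, -0.006, 0, 0, 0, 0], [-1, 0.061, -0.006, 0, 0, 0, 0]]]'

```text
time_s: 7.35
ee_pos: [0.5777, -0.062, 0.1134]
orientation: [-3.142, 0.0, 3.048]
wrist_force: [1.6, -0.8, 0.2]
gripper_width: 0.0005
finger_force: 0.8
```

Call:
carry_out --targets '[[[-1, 0, 0, 0.1, 0, 0, 0], [-1, 0, 0, 0.17, 0, 0, 0], [-1, -0.07, 0.008, 0.17, 0, 0, 0], [-1, -0.132, 0.015, 0.17, 0, 0, 0], [-1, -0.132, 0.015, 0.17, 0, 0, 0], [-1, -0.132, 0.015, 0.17, 0, 0, 0], [-1, -0.132, 0.015, 0.17, 0, 0, 0], [-1, -0.132, 0.015, 0.17, 0, 0, 0], [-1, -0.132, 0.015, 0.17, 0, 0, 0], [-1, -0.132, 0.015, 0.17, 0, 0, 0], [-1, -0.132, 0.015, 0.17, 0, 0, 0], [-1, -0.132, 0.015, 0.17, 0, 0, 0]]]'

```text
time_s: 8.55
ee_pos: [0.5446, -0.0582, 0.1559]
orientation: [3.142, -0.0, 3.048]
wrist_force: [0.2, -0.2, -0.6]
gripper_width: 0.0006
finger_force: 0.0
```

```bash
python3 - <<'E'
from cell import bot,capture
import cv2
s=capture("scene")[:,:,::-1]
cv2.imwrite("pics/sc5.png",cv2.resize(s[165:235,218:302],(800,600),interpolation=cv2.INTER_CUBIC))
E
```

```text
(no output)
```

View pics/sc5.png

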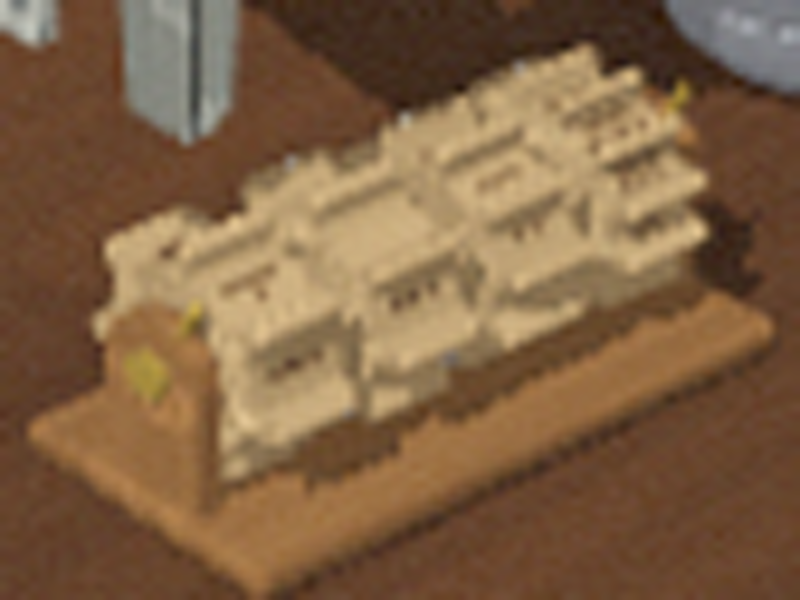

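The bar and dot are at the pointers (250,285), and the disc shows just behind the upright rib (170,250). The wheel has now rested here for over a second, which is the pause. Last click, ending with a lift clear.

Call:
carry_out --targets '[[[-1, 0, 0, -0.1, 0, 0, 0], [-1, 0, 0, -0.166, 0, 0, 0], [-1, 0, 0, -0.166, 0, 0, 0], [-1, 0.01, -0.001, -0.166, 0, 0, 0], [-1, 0.02, -0.002, -0.166, 0, 0, 0], [-1, 0.03, -0.003, -0.166, 0, 0, 0], [-1, 0.04, -0.004, -0.166, 0, 0, 0], [-1, 0.05, -0.005, -0.166, 0, 0, 0], [-1, 0.06, -0.006, -0.166, 0, 0, 0], [-1, 0.07, -0.007, -0.166, 0, 0, 0]]]'

```text
time_s: 9.6
ee_pos: [0.5623, -0.06, 0.1144]
orientation: [-3.142, -0.0, 3.048]
wrist_force: [-0.5, 0.4, 1.0]
gripper_width: 0.0004
finger_force: 0.6
```

Call:
carry_out --targets '[[[-1, 0.01, -0.001, 0, 0, 0, 0], [-1, 0.02, -0.002, 0, 0, 0, 0], [-1, 0.03, -0.003, 0, 0, 0, 0], [-1, 0.04, -0.004, 0, 0, 0, 0], [-1, 0.05, -0.005, 0, 0, 0, 0], [-1, 0.06, -0.006, 0, 0, 0, 0], [-1, 0.063, -0.006, 0, 0, 0, 0], [-1, 0.063, -0.006, 0, 0, 0, 0]]]'

```text
time_s: 10.4
ee_pos: [0.578, -0.0615, 0.1144]
orientation: [-3.142, 0.0, 3.048]
wrist_force: [1.4, -0.8, 0.5]
gripper_width: 0.0002
finger_force: 0.6
```

Call:
carry_out --targets '[[[-1, 0, 0, 0.1, 0, 0, 0], [-1, 0, 0, 0.2, 0, 0, 0], [-1, -0.1, 0.008, 0.3, 0, 0, 0], [-1, -0.2, 0.015, 0.3, 0, 0, 0], [-1, -0.2, 0.015, 0.3, 0, 0, 0], [-1, -0.2, 0.015, 0.3, 0, 0, 0], [-1, -0.2, 0.015, 0.3, 0, 0, 0]]]'

```text
time_s: 11.1
ee_pos: [0.5282, -0.0577, 0.1891]
orientation: [3.142, -0.0, 3.048]
wrist_force: [0.1, -0.7, 0.7]
gripper_width: 0.0005
finger_force: 0.0
```

```bash
python3 - <<'E'
from cell import bot,capture
import cv2
s=capture("scene")[:,:,::-1]
cv2.imwrite("pics/sc6.png",cv2.resize(s[165:235,218:302],(800,600),interpolation=cv2.INTER_CUBIC))
E
```

```text
(no output)
```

View pics/sc6.png

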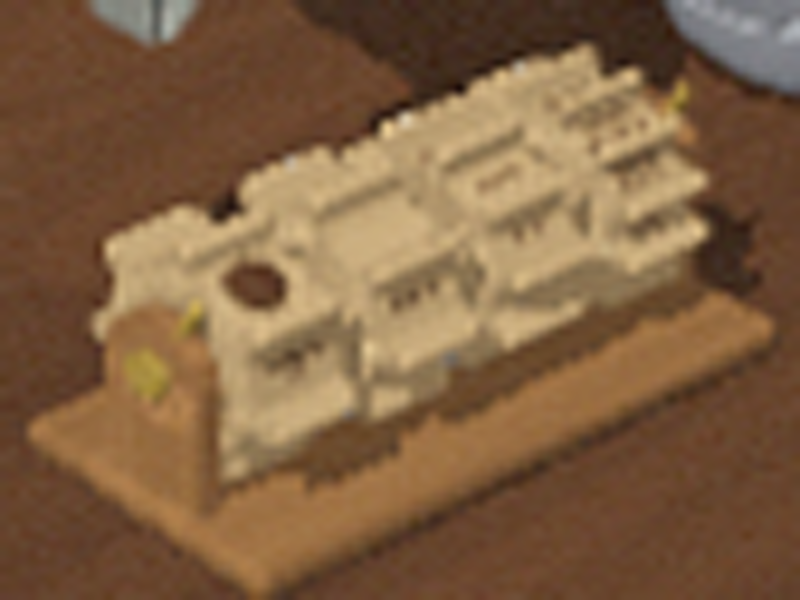

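The disc sits at the pointers (255,287), the other wheels look unchanged, and the tool is clear of everything.

```bash
python3 -c "
from cell import close_job
print(close_job())"
```

```text
the job is handed in; nothing more can be done
None
```

I rolled the weekday wheel forward three clicks, pausing at the last click before the rest day; the final picture shows the disc in line with the pointers and the other three wheels unchanged, and I handed the job in at about 11 s.

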